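Close up the row of tins in a curved counter display with its sprung pusher

ROBOT

A 6-joint arm with a two-finger parallel gripper is mounted at the origin on the work surface. World frame = base frame: x ahead of the robot, y to its left, z up, the work surface at z = 0. Lengths are in mm, angles in rad, forces in N, time in s.
With the tool pointing down it reaches from about 300 to 775 mm from the base axis. Payload 14.6 kg.
Tool frame: the origin (TCP) lies between the finger pads; the fingertips stand 8 mm ahead of it and the grasp point (between the pads) lies 11 mm behind it; z points along the fingers, y is the direction in which the jaws open and shut (so a half turn about z gives the same grasp; the last joint's range is limited). The gripper opens to 94 mm and grips with 3 to 60 N. Pads are 16 mm wide; open, the fingers measure 119 mm over their backs; the gripper's body (75 mm by 177 mm) begins 78 mm behind the grasp point.
Start: joints at [-1.386, 0.3, 1.521, -0, 1.321, -0.067], TCP at [137.025, -532.648, 213.446] pointing down, gripper open.
Joint ranges: [-3.03, 3.03], [-0.79, 2.21], [0.23, 2.52], [-1.04, 4.18], [0, 3.07], [-2.55, 2.55]. Speed limits (rad/s): [2.22, 2.22, 2.57, 3.14, 3.14, 3.14].

INTERFACE

Orientations are given as [roll, pitch, yaw] about the fixed x, y, z axes, in that order (R = Rz(yaw) Ry(pitch) Rx(roll)).
In Python, from cell import manip gives the robot as it stands. The module is installed in compiled form; this text tells all that it offers.
- The arm moves only by the tool send_rows, never from a script. Its argument "series" is a list that holds one entry, the list of rows, each a list of 5 numbers: the opening, from 0 (shut) to 1 (fully open), then the shift along the tool's x, y, z in mm, then the turn about the tool's z in degrees. In form: [[[gripper, dx, dy, dz, roll], ...]]. A call has 1 to 10 rows; each row is the pose to reach, as a shift and turn from the pose commanded when the call began, along the tool's axes at that moment; what a row does not reach only later rows make up. A row lasts 1/10 s, in which the tool goes at most 50 mm and 8.59 degrees, less where a joint would pass 70% of its speed; a pose out of reach is approached as far as the arm can. A call with a gripper value outside its range is refused whole. The fingers move at their own pace and stop on an object; "newtons" is the grip in N (left out, the last holds). Time passes only in rows, so rows that repeat a pose let the fingers close. It gives the time, the measured TCP pose, the force and the opening at its end, in the units of the state.
- manip.read_state(): the state, without advancing time (a new reading comes with each control period).
- manip.camera(name): name is "side" or "top" or "wrist"; returns a dict with "img" (384x512x3 uint8, red, green, blue), "vfov" (degrees; the focal length in pixels is half the picture's height over the tangent of half this angle, whatever the lens; pixels are square), "cx", "cy" (the principal point, pixels), "pose" (4x4, takes a point from camera to world coordinates); the wrist camera has in their place "T_tool_cam" (4x4, takes a point from camera to tool coordinates, whose origin is the TCP and whose axes are the flange's). Camera axes: x right, y down, z forward; pixel columns grow to the right and rows downward; lengths in mm; the calibration is good to about 2 mm. A picture is of the moment at which its call begins: read the wrist's pose just before it. There is no depth.
- manip.sign_off(): hands the job in, once; it reports no verdict.
Trained networks look in a picture, given as the dict that the camera call returned (one of the last four; its "shot" number tells which), for a name from the list of things; names that differ only in an ending like _2 or _b are one class to them, and where a whole thing is asked for, a point or a joint stands for the part that bears it (a point fixed in the world has none). Each returns a list of dicts, best first, with "conf" (0 to 1); they miss things now and then, are a little off and sometimes report something else, mostly with a low value. They report only what shows in the picture. A call takes as long as a camera call. They do not tell look-alikes from the thing itself.
- manip.find_in(target, picture): "rect" ([left, top, width, height] in pixels, round what is visible of it).
- manip.silhouettes(target, picture): "pixels" (384x512 bool, what is visible of it) and "rect" ([left, top, width, height] in pixels, round what is visible of it).
The state is a dict: "clock": time; "joints": joint angles; "qd": joint speeds; "effort": joint torques, N m; "eef_pos": TCP position; "eef_rot": TCP orientation; "wrist_force": force on the tool from outside, world axes, zero at the start; "moment": the same for the moment, N m; "finger_gap": finger opening in mm.
Only numpy, scipy, OpenCV 4.12 (cv2) and the standard library are available. Lean on these libraries where they do the work, as an engineer would, in place of code of your own. Each camera call takes 0.05 s, during which the arm holds its last target. There are 200 camera calls.

TASK

Close up the row of tins in the curved counter display: with your fingers against its sprung grip, push the swing arm round in one continuous sweep until the three tins stand tight together against the end wall. All the way round keep the grip pressed in about half way (between one third and two thirds of its 60 mm travel), never letting it go slack and never bottoming it. Then take your hand away and leave the arm where it is, the tins upright in the channel; do not touch the tins or disturb the goods lying nearby.

Things in the scene. Friction and masses are not known exactly. Their poses are not given: they have to be found in the camera images.
- tray: White round counter display, fixed; disc radius 187 mm, 8 mm thick. Origin: underside centre, on the arm's vertical pivot axis; z up. A channel 62 mm wide (mean radius 150 mm, floor 8 mm up, scalloped outer rim 29 to 55 mm, hub to 30 mm) runs round its robot side (tray -x), counter-clockwise from above, from the robot's left to a low end wall at its right.
- pusher (a joint): Swing arm on the pivot; rad, 0 at the start, growing counter-clockwise from above = pushing direction. At 0 it points 2.392 rad counter-clockwise from tray +x; row closed at about 1.38, limit 1.7. Oil damper 6 N m s/rad (about 120 N per m/s at the grip), almost no dry friction. Arm 0.6 kg, bar 64 to 78 mm above the counter. It creeps on by itself; see roller_axis.
- grip (a joint): How far the black sprung grip beyond the rim is pressed in towards the arm, m: 0 free, 0.060 bottomed. It slides square to the arm, in the pushing direction. Spring 200 N/m, no preload (20 mm = 4 N, 40 mm = 8 N); moving mass 60 g.
- pad (a point): Centre of the grip's pushing face: upright black plate 92 mm wide (radially), 8 mm thick, 73 to 125 mm above the counter, 225 mm from the pivot axis. Side lips 80 mm apart inside, up to 113 mm, stand 25 mm back from it. Axes: x outward along the arm, y pushing direction (into the face), z up. Grip free: the face is 76 mm behind the arm's centre line.
- tin1: Round closed steel tin, diameter 52 mm, 40 mm high, about 0.20 kg (really 0.7 to 1.4 times that); the first that the blade meets. It slides on the channel floor (friction about 0.3). Origin: centre of its underside; z up. It may turn on the spot.
- tin2: The same kind of tin, the second along the channel.
- tin3: The same kind of tin, the third, nearest to the end wall.
- notebooks: Stack of grey notebooks, 148 x 210 x 36 mm, on the counter to the robot's right; leave alone. Origin: centre of its underside.
- pot: Empty black pen pot, diameter 76 mm, 100 mm high, on the counter to the robot's left; leave alone. Origin: centre of its underside.
- blade (a point): Front face centre of the arm's pushing blade (50 mm wide, 12 to 66 mm above the counter), 150 mm from the pivot, 4 mm ahead of the arm's centre line. Axes as pad.
- wall (a point): Middle of the end wall's face that the last tin must meet, 150 mm from the pivot, 23 mm above the counter; axes as tray. The wall is 38 mm high.
- roller_axis (a point): Where the arm's index roller runs: a steel roller of diameter 40 mm, about 0.74 kg, at 198 mm from the pivot, 34 mm ahead of the arm. It rides by its weight over the scalloped rim, bobbing 13 mm up and down, lowest at arm angles 0, 0.70 and 1.40 rad: at the grip it resists with up to 3.8 N going uphill (0 to 0.35, 0.70 to 1.05) and drives the arm on by as much downhill.
Things that resemble listed ones, but are neither listed nor needed, are in the scene too. Leave any green or red look-alike of the tin2 alone.

How it is judged:
By the outcome, as a careful person would: the job done as asked, in the order asked, and still so for the second after the job is handed in, with the robot touching nothing.
It also fails if it takes over 54 s, if anything falls off the work surface, if the arm or the gripper's body presses on something with over 40 N, if the wrist force passes 120 N, or if a joint passes its speed limit or range.

## Working session

There is one attempt and no reset: what is moved stays moved. The work goes in short steps, Python scripts to look and compute and a tool call to move; the robot and the scene stay as the last step left them, time stands still between calls to the robot, and variables do not carry over. Pictures are saved under pics/ and viewed, about 8 in all and at most 12, crops included, and the job is handed in when it is done.

Besides the shell and the picture viewer there is one more tool, called after ">>>" by a JSON object that holds its "method" and its "body". send_rows: Moves the arm, as the interface text tells. Its arguments: {"type":"object","properties":{"series":{"type":"array"},"newtons":{"type":"number"}},"required":["series"]}

```bash
mkdir -p pics
cat > h.py <<'E'
import numpy as np,cv2
from cell import manip
def f(c): return c['img'].shape[0]/2/np.tan(np.radians(c['vfov'])/2)
def onplane(c,u,v,z):
    P=np.array(c['pose']);d=P[:3,:3]@np.array([(u-c['cx'])/f(c),(v-c['cy'])/f(c),1]);o=P[:3,3]
    return o+d*(z-o[2])/d[2]
def proj(c,p):
    P=np.array(c['pose']);q=P[:3,:3].T@(np.array(p)-P[:3,3]);return q[:2]/q[2]*f(c)+[c['cx'],c['cy']]
def save(c,n): cv2.imwrite('pics/'+n+'.png',c['img'][:,:,::-1])
E
python3 - <<'E'
from h import *
s=manip.read_state();print(s['clock'],s['eef_pos'],s['eef_rot'],s['wrist_force'],s['finger_gap'])
for n in('side','top'):
    c=manip.camera(n);save(c,n+'0');print(n,c['vfov'],c['cx'],c['cy'],np.round(c['pose'],3).tolist())
    for t in('tray','pusher','pad','tin1','notebooks','pot'):
        for d in manip.find_in(t,c)[:6]:print(t,np.round(d['rect']),round(d['conf'],2))
E
```

```text
0.0 [ 136.98374986 -532.40365406  212.88809018] [-3.14044578e+00 -9.83321783e-05  2.51815157e-01] [-0.49461583 -0.36276898  0.43466223] 93.83747873934277
side 51.54498177652545 254.36692011814847 189.4075003859749 [[0.981, -0.139, 0.132, 409.391], [-0.191, -0.653, 0.733, -1047.64], [-0.015, -0.745, -0.667, 1050.082], [0.0, 0.0, 0.0, 1.0]]
tray [223. 152. 108.  94.] 0.61
pusher [218. 147.  68.  52.] 0.7
pad [221. 149.  33.  25.] 0.7
tin1 [214. 253.  19.  20.] 0.83
tin1 [291. 254.  16.  21.] 0.81
tin1 [234. 196.  11.  18.] 0.75
tin1 [246. 217.  14.  16.] 0.72
tin1 [267. 220.  16.  16.] 0.59
notebooks [223. 281.  62.  81.] 0.64
pot [194. 126.  22.  26.] 0.67
pot [232. 197.  14.  15.] 0.31
top 48.17031305615252 250.61626386184773 190.96627210105203 [[0.029, -0.987, 0.156, 417.744], [-0.999, -0.031, -0.01, -2.672], [0.015, -0.156, -0.988, 1329.907], [0.0, 0.0, 0.0, 1.0]]
tray [159. 110. 156. 119.] 0.88
tray [159. 159.  95.  71.] 0.75
pusher [ 82. 231.  38.  28.] 0.74
pusher [158. 158.  98.  70.] 0.66
pad [160. 182.  47.  52.] 0.64
tin1 [326. 166.  24.  21.] 0.86
tin1 [309. 245.  20.  16.] 0.85
tin1 [285. 178.  16.  15.] 0.66
tin1 [268. 198.  17.  21.] 0.59
tin1 [231. 206.  16.  16.] 0.55
notebooks [354. 210.  76.  51.] 0.97
pot [ 84. 229.  36.  28.] 0.8
```

```bash
python3 -c "
import cv2
a=cv2.imread('pics/top0.png')[80:300,60:450];cv2.imwrite('pics/topc.png',cv2.resize(a,None,fx=2,fy=2,interpolation=2))
a=cv2.imread('pics/side0.png')[110:300,170:360];cv2.imwrite('pics/sidec.png',cv2.resize(a,None,fx=3,fy=3,interpolation=2))"
```

```text
(no output)
```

View pics/topc.png

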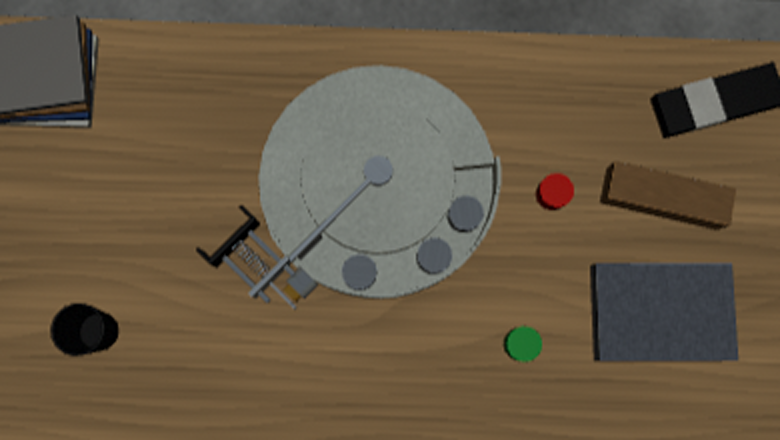

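View pics/sidec.png

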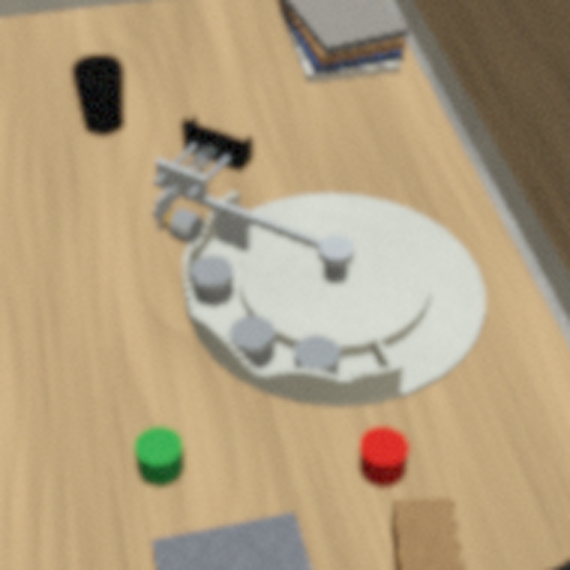

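The top view shows the hub at about full-picture (248,165), the arm tip at (188,226) and the black grip face at (175,198). The tins are at (240,216), (277,208) and (292,186), and the wall is near (297,163). The red and green look-alikes and the notebooks lie well off to the right.

Run:
```python
from h import *
from scipy.optimize import least_squares
t=manip.camera('top');s=manip.camera('side')
m={}
for n,c in(('top',t),('side',s)):
    for k in('tray','pad','pusher','tin1'):
        for i,d in enumerate(manip.silhouettes(k,c)[:6]):
            ys,xs=np.nonzero(d['pixels']);print(n,k,round(d['conf'],2),np.round(d['rect']),round(xs.mean(),1),round(ys.mean(),1),len(xs))
            if n=='top':
                w=onplane(c,xs.mean(),ys.mean(),{'tin1':40,'pad':100,'tray':20,'pusher':70}[k]);print('   ',w.round())
# disc outline in the top picture: bright, unsaturated
hsv=cv2.cvtColor(t['img'],cv2.COLOR_RGB2HSV);msk=((hsv[...,1]<40)&(hsv[...,2]>110)).astype(np.uint8);msk[:100]=0;msk[240:]=0;msk[:,:170]=0;msk[:,320:]=0
cs=max(cv2.findContours(msk,0,2)[0],key=cv2.contourArea);h=cv2.convexHull(cs)[:,0].astype(float)
h=cs[:,0].astype(float);w=np.array([onplane(t,u,v,8)[:2] for u,v in h])
r=least_squares(lambda p:np.hypot(*(w-p).T)-187,w.mean(0),loss='soft_l1',f_scale=2);print('disc',r.x,np.median(np.abs(r.fun)),len(w))
hub=onplane(t,60+377/2,80+170/2,90);tip=onplane(t,60+257/2,80+293/2,75);print('hub',hub,'tip',tip,np.arctan2(*(tip-hub)[1::-1]))
```

```text
top tray 0.65 [157. 108. 156. 121.] 242.8 170.9 11137
    [687.  10.  20.]
top tray 0.21 [354. 211.  76.  50.] 391.3 235.3 3476
    [ 501. -449.   20.]
top pad 0.64 [158. 185.  50.  45.] 180.1 205.2 376
    [564. 186. 100.]
top pad 0.22 [160. 161.  95.  66.] 205.3 201.0 995
    [579. 114. 100.]
top pusher 0.89 [164. 159.  91.  70.] 205.7 200.5 690
    [584. 116.  70.]
top tin1 0.82 [326. 167.  20.  18.] 336.7 174.9 243
    [ 680. -278.   40.]
top tin1 0.75 [270. 198.  14.  21.] 276.9 207.2 229
    [574. -97.  40.]
top tin1 0.69 [282. 176.  20.  18.] 292.0 186.0 280
    [ 641. -142.   40.]
top tin1 0.67 [311. 245.  20.  18.] 321.2 251.2 262
    [ 446. -232.   40.]
top tin1 0.48 [233. 206.  14.  15.] 239.3 215.3 246
    [546.  16.  40.]
side tray 0.7 [243. 214.  16.  20.] 254.3 222.7 210
side tray 0.65 [222. 151. 109.  94.] 277.2 203.8 5906
side pad 0.88 [218. 150.  36.  28.] 240.2 160.1 339
side pusher 0.61 [218. 150.  69.  48.] 243.1 174.7 1042
side tin1 0.79 [216. 253.  18.  23.] 222.9 261.9 293
side tin1 0.78 [246. 216.  14.  15.] 254.3 223.0 214
side tin1 0.76 [235. 199.  13.  12.] 240.6 203.1 216
side tin1 0.63 [267. 220.  17.  18.] 276.0 227.9 183
side tin1 0.55 [292. 255.  15.  19.] 297.4 262.2 262
disc [702.54912517  -8.5467845 ] 6.564024355274313 331
hub [690.84038344  -6.90131595  90.        ] tip [505.39241579 162.28066672  75.        ] 2.4020298529448243
```

Run:
```python
from h import *
from scipy.optimize import least_squares
t=manip.camera('top');s=manip.camera('side')
def tri(a,b): 
    r=least_squares(lambda p:np.r_[proj(t,p)-a,proj(s,p)-b],[600,0,60]);return r.x,r.fun
for n,a,b in(('hub',(248.5,165),(170+336/3,110+246/3)),('tip',(60+257/2,80+293/2),(170+160/3,110+168/3)),('t1',(239.3,215.3),(240.6,201.5)),('t2',(276.9,207.2),(254.3,221.5)),('t3',(292,186),(276,226.5)),
  ('lipIn',(60+243/2,80+210/2),(170+250/3,110+145/3)),('lipOut',(60+200/2,80+250/2),(170+186/3,110+124/3))):
    p,e=tri(a,b);print(n,p.round(1),e.round(1))
w=np.array([onplane(t,u,v,48)[:2] for u,v in((239.3,215.3),(276.9,207.2),(292,186))])
print(w.round(),least_squares(lambda p:np.hypot(*(w-p).T)-150,[690,-7]).x)
c=np.array([692,-7]);
for p in w: print('angle',(np.arctan2(*(p-c)[::-1])%6.2832).round(3))
p=onplane(t,60+477/2,80+167/2,38)[:2];print('wall',(np.arctan2(*(p-c)[::-1])%6.2832).round(3))
hub=c;u=np.array([np.cos(2.4),np.sin(2.4)]);n=np.array([-u[1],u[0]])
for p in (0,): print('pad free',hub+225*u-76*n, proj(t,[*(hub+225*u-76*n),125]),proj(s,[*(hub+225*u-76*n),125]))
```

```text
hub [696.7  -7.1  71.5] [ 0.1 -0.6 -0.7  0.2]
tip [505.1 159.6  95.6] [ 0.  -0.4 -0.5  0.1]
t1 [547.4  16.1  32.2] [ 0.  -0.2 -0.2  0. ]
t2 [576.2 -97.3  34.9] [ 0.  -0.4 -0.5  0.1]
t3 [ 642.8 -141.7   41. ] [ 0.1 -0.7 -0.8  0.2]
lipIn [626.4 186.6  92.4] [ 0.1 -0.7 -0.9  0.2]
lipOut [560.  244.4  97.9] [-0.1  1.1  1.5 -0.3]
[[ 545.   16.]
 [ 573.  -96.]
 [ 639. -141.]] [693.07708645  -2.46858265]
angle 2.987
angle 3.786
angle 4.338
wall 4.842
pad free [577.42161573 201.02113801] [173.82512063 199.26271295] [239.24097534 151.3175133 ]
```

```bash
cat >> h.py <<'E'
import json
C=np.array([693.,-6.]);A0=2.40
def tgt(th,p,z,back=8):
    u=np.array([np.cos(A0+th),np.sin(A0+th)]);n=np.array([-u[1],u[0]])
    return np.r_[C+225*u-(76-p+back)*n,z,np.arctan2(-n[1],-n[0])]
def row(cmd,t,g):
    d=t[:3]-cmd[:3];c,s=np.cos(cmd[3]),np.sin(cmd[3])
    r=(t[3]-cmd[3]+np.pi)%(2*np.pi)-np.pi
    return [g,d[0]*c+d[1]*s,d[0]*s-d[1]*c,-d[2],-np.degrees(r)]
def after(cmd,r):
    c,s=np.cos(cmd[3]),np.sin(cmd[3])
    return np.array([cmd[0]+r[1]*c+r[2]*s,cmd[1]+r[1]*s-r[2]*c,cmd[2]-r[3],cmd[3]-np.radians(r[4])])
E
python3 - <<'E'
from h import *
cmd=np.array([137.025,-532.648,213.446,.2518]);t=tgt(0,-35,213.4);print(t,np.round(row(cmd,t,0),1))
for th in(0,.7,1.4):print(tgt(th,30,93).round(2),np.hypot(*tgt(th,30,93)[:2]))
E
```

```text
[607.46653249 233.72906777 213.4          0.82920367] [   0.   646.5 -625.     0.   -33.1]
[563.56 185.8   93.     0.83] 593.3991526607315
[470.44  57.31  93.     1.53] 473.91777675087064
[ 481.99 -100.96   93.      2.23] 492.4513136118098
```

>>> {"method": "send_rows", "body": {"series": [[[0, 32, -31, 0, -1.7], [0, 64.6, -62.5, 0, -3.3], [0, 97, -93.7, 0, -5], [0, 129.3, -125, 0, -6.6], [0, 161.6, -156.2, 0, -8.3], [0, 194, -187.5, 0, -9.9], [0, 226.3, -218.7, 0, -11.6], [0, 258.6, -250, 0, -13.2], [0, 291, -281, 0, -14.9], [0, 323, -312.5, 0, -16.5]]]}}

```text
clock: 2.3
eef_pos: [372.6, -147.9, 213.8]
eef_rot: [3.141, -0.0, 0.541]
wrist_force: [0.4, -1.1, -0.0]
finger_gap: 17.5
```

Run:
```python
from h import *
cmd=after(np.array([137.025,-532.648,213.446,.2518]),[0,323,-312.5,0,-16.5]);print(cmd,np.round(row(cmd,tgt(0,-35,213.4),0),1))
```

```text
[ 371.98073967 -149.52784862  213.446         0.53977933] [   0.   399.  -207.7    0.   -16.6]
```

>>> {"method": "send_rows", "body": {"series": [[[0, 44, -23, 0, -1.8], [0, 88, -46, 0, -3.7], [0, 133, -69, 0, -5.5], [0, 177, -92, 0, -7.4], [0, 222, -115, 0, -9.2], [0, 266, -138, 0, -11], [0, 310, -161.5, 0, -12.9], [0, 355, -184.6, 0, -14.7], [0, 399, -207.7, 0, -16.6], [0, 399, -207.7, 0, -16.6]]]}}

```text
clock: 3.3
eef_pos: [608.4, 237.9, 211.1]
eef_rot: [-3.14, 0.002, 0.834]
wrist_force: [-1.1, -0.0, -1.5]
finger_gap: 0.7
```

Run:
```python
from h import *
s=manip.read_state();c=manip.camera('wrist');print(s['clock'],s['eef_pos'],s['eef_rot'],s['wrist_force'],s['finger_gap'])
from scipy.spatial.transform import Rotation as R
T=np.eye(4);T[:3,:3]=R.from_euler('xyz',s['eef_rot']).as_matrix();T[:3,3]=s['eef_pos'];c['pose']=T@np.array(c['T_tool_cam'])
save(c,'wr0')
im=c['img'][:,:,::-1].copy()
u=np.array([np.cos(A0),np.sin(A0)]);n=np.array([-u[1],u[0]])
for a,b,z,col in((225,-76,125,(0,0,255)),(225-46,-76,125,(0,255,255)),(225+46,-76,125,(0,255,0)),(225-40,-101,113,(255,0,0)),(225+40,-101,113,(255,0,0))):
    q=proj(c,[*(C+a*u+b*n),z]);print(q);cv2.circle(im,tuple(int(v) for v in q),3,col,-1)
cv2.imwrite('pics/wr0o.png',im)
for k in('pad','pusher'):print(manip.find_in(k,c)[:2])
```

```text
3.3 [608.40924104 237.94728042 211.06132815] [-3.14008426e+00  1.65396842e-03  8.34292156e-01] [-1.10039502 -0.04614835 -1.54503434] 0.7434159916280424
[258.94018196 245.41298078]
[305.78242599 245.66411544]
[212.09700092 245.16184109]
[299.06907986 217.44574874]
[219.03296337 217.01617063]
[{'rect': [220.5, 209.4, 90.4, 53.6], 'conf': 0.94}]
[{'rect': [215.4, 210.9, 251.3, 85.8], 'conf': 0.69}]
```

View pics/wr0o.png

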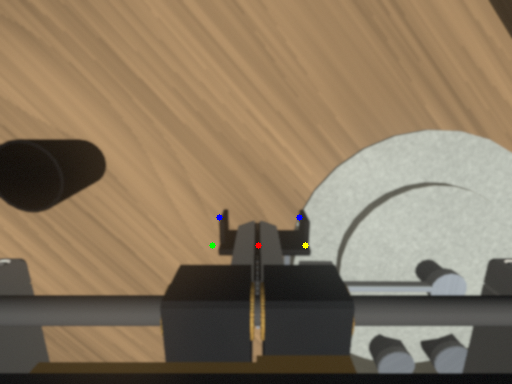

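>>> {"method": "send_rows", "body": {"series": [[[0, 0, 0, 0, 0], [0, 0, 0, 0, 0]]]}}

```text
clock: 3.65
eef_pos: [607.4, 232.7, 214.3]
eef_rot: [3.141, -0.001, 0.828]
wrist_force: [-0.2, -0.5, 1.3]
finger_gap: 0.4
```

Run:
```python
from h import *
s=manip.read_state();c=manip.camera('wrist');print(s['clock'],s['eef_pos'],s['eef_rot'],s['wrist_force'],s['finger_gap'])
from scipy.spatial.transform import Rotation as R
T=np.eye(4);T[:3,:3]=R.from_euler('xyz',s['eef_rot']).as_matrix();T[:3,3]=s['eef_pos'];c['pose']=T@np.array(c['T_tool_cam'])
save(c,'wr1');print(c['pose'].round(2))
u=np.array([np.cos(A0),np.sin(A0)]);n=np.array([-u[1],u[0]])
for a,b,z in((225-46,-76,125),(225+46,-76,125),(225-40,-101,113),(225+40,-101,113)): print(proj(c,[*(C+a*u+b*n),z]).round(1))
print(manip.find_in('pad',c)[:1])
im=c['img'].astype(int);cv2.imwrite('pics/wr1c.png',cv2.resize(c['img'][190:275,200:330,::-1],None,fx=5,fy=5,interpolation=2))
```

```text
3.65 [607.40646266 232.70199915 214.30895376] [ 3.14108673e+00 -8.74664671e-04  8.28243228e-01] [-0.24450391 -0.47807377  1.27592945] 0.44772224603768046
[[ 7.4000e-01 -6.5000e-01 -1.8000e-01  6.5799e+02]
 [-6.8000e-01 -7.1000e-01 -1.9000e-01  2.8790e+02]
 [ 0.0000e+00  2.6000e-01 -9.7000e-01  3.8602e+02]
 [ 0.0000e+00  0.0000e+00  0.0000e+00  1.0000e+00]]
[302.7 240. ]
[209.7 240.1]
[295.9 212.1]
[216.4 212.2]
[{'rect': [216.4, 204.8, 90.7, 59.7], 'conf': 0.61}]
```

View pics/wr1c.png

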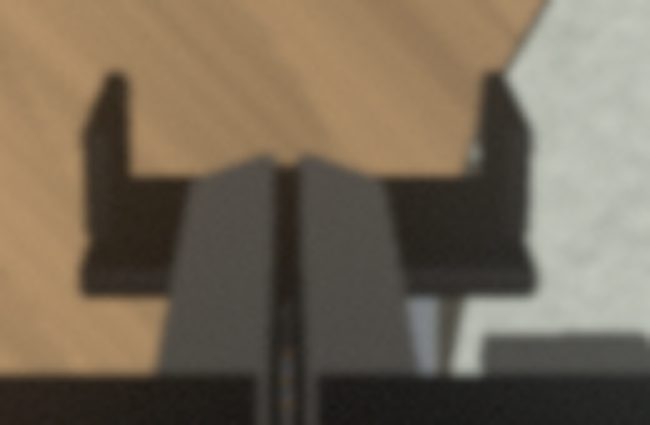

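The plate's face lies in crop rows 178–265 and its top in columns 80–538, so its centre is about column 262 of the full picture. That puts the grip roughly 5 mm further in and 2.5 mm further ahead than predicted. The fingers are between the lips in the sideways direction. I'll correct for this and descend behind the face.

```bash
sed -i 's/^C=.*/C=np.array([695.,-9.]);A0=2.40/' h.py
python3 - <<'E'
from h import *
cmd=after(np.array([371.98073967,-149.52784862,213.446,.53977933]),[0,399,-207.7,0,-16.6]);print(cmd.tolist())
for p in(-35,-6,-2):print(np.round(row(cmd,tgt(0,p,90),0),1))
E
```

```text
[607.5050321344206, 233.70654135450906, 213.446, 0.8295039858310587]
[  0.   -0.9   3.5 123.4   0. ]
[  0.  -29.9   3.4 123.4   0. ]
[  0.  -33.9   3.4 123.4   0. ]
```

>>> {"method": "send_rows", "body": {"series": [[[0, 0, 3.4, 40, 0], [0, 0, 3.4, 82, 0], [0, 0, 3.4, 115, 0], [0, 0, 3.4, 123.4, 0], [0, 0, 3.4, 123.4, 0], [0, -10, 3.4, 123.4, 0], [0, -20, 3.4, 123.4, 0], [0, -26, 3.4, 123.4, 0], [0, -27, 3.4, 123.4, 0], [0, -27, 3.4, 123.4, 0]]]}}

```text
clock: 4.75
eef_pos: [592.0, 211.5, 90.8]
eef_rot: [3.141, -0.001, 0.829]
wrist_force: [-0.0, -0.4, -0.5]
finger_gap: 0.3
```

Run:
```python
from h import *
s=manip.read_state();c=manip.camera('wrist');s2=manip.read_state();print(s['clock'],s['eef_pos'],s['eef_rot'],s['wrist_force'],s2['eef_pos'],s2['wrist_force'])
cv2.imwrite('pics/wr2c.png',cv2.resize(c['img'][170:320,180:340,::-1],None,fx=4,fy=4,interpolation=2))
```

```text
4.75 [592.02549461 211.46761098  90.78938668] [ 3.14107966e+00 -8.39730966e-04  8.29316881e-01] [-0.00901908 -0.38423222 -0.4685846 ] [592.04002488 211.59369555  90.5328717 ] [ 0.97642236 -0.58641212 -0.12828443]
```

View pics/wr2c.png

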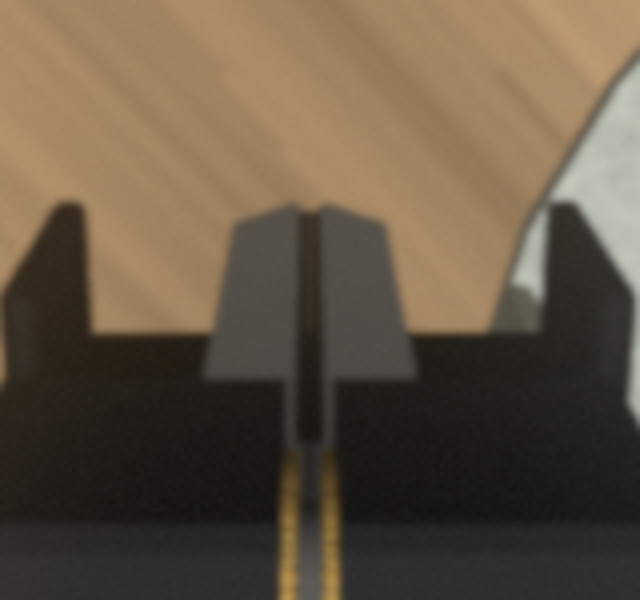

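The fingers sit centred between the lips (lip columns 90 and 550, fingers about 310 in the crop) and just behind the face. Next I'll build a small model that plans the sweep at constant press and corrects itself from the measured force.

```bash
cat > plan.py <<'E'
import sys,os
from h import *
from scipy.optimize import least_squares
# params: dC along n0 (contact offset), dC along u0, roller scale, damping scale, tin friction N each, lag
P0=np.array([0,0,1,1,.39,.06]);SG=np.array([4,4,.15,.15,.15,.03]);DT=.01
TH=[.387,.838,1.04]
u0=np.array([np.cos(A0),np.sin(A0)]);n0=np.array([-u0[1],u0[0]])
def thd(th,F,q):
    fr=q[4]*sum(1/(1+np.exp(-(th-t)/.02)) for t in TH)
    f=F-3.8*q[2]*np.sin(2*np.pi*th/.7)
    return 0. if th>=1.38 else max(0,f-fr)/(118.5*q[3])/.225
def press(X,th,q):
    c=C+q[0]*n0+q[1]*u0;n=np.array([-np.sin(A0+th),np.cos(A0+th)])
    return (X-c)@n+84
def sim(way,q,th=0.,X=None):
    X=way[0][:2].copy();out=[]
    for a,b in zip(way[:-1],way[1:]):
        for k in range(10):
            g=a[:2]+(b[:2]-a[:2])*(k+1)/10;X+=(g-X)*min(1,DT/max(q[5],DT))
            p=max(0,press(X,th,q));th+=DT*thd(th,.2*p,q)
        out.append((th,p))
    return out,X
def main(N,pt):
    L=json.load(open('log.json'));way=[np.array(w) for w in L['way']]
    if L['meas']:
        def res(q):
            o,_=sim(way,q);r=[(o[i-1][1]-m)/3 for i,m in L['meas']];return np.r_[r,(q-P0)/SG]
        q=least_squares(res,P0,diff_step=1e-2,x_scale=SG).x;o,X=sim(way,q)
        print('q',q.round(2),'p model/meas',[(round(o[i-1][1],1),round(m,1)) for i,m in L['meas']][-4:],'th',round(o[-1][0],3))
        th,p=o[-1]
    else: q=P0;th=0.;X=way[-1][:2].copy();p=press(X,0,q);print('p0',p)
    c=C+q[0]*n0+q[1]*u0;cmd=way[-1];rows=[];w=[]
    for i in range(N):
        p0=p;step=11 if p<0 or not L['meas'] else 4
        p1=min(pt,p+step) if p<pt else max(pt,p-step)
        for k in range(10): p=p0+(p1-p0)*(k+1)/10;th+=DT*thd(th,.2*max(p,0),q)
        dth=thd(th,.2*max(p,0),q)*q[5]   # lead for the lag
        t=tgt(th+dth,p,90);t[:2]+=c-C
        r=[0]+[round(float(v),1) for v in row(cmd,t,0)[1:]];rows.append(r);w.append(after(cmd,r).tolist())
    print('next th',round(th,3),'p',round(p,1));print(json.dumps([rows]));L['next']=w;json.dump(L,open('log.json','w'))
def record(n):
    L=json.load(open('log.json'));L['way']+=L['next'][:n];s=manip.read_state()
    i=len(L['way'])-1;o,X=sim([np.array(w) for w in L['way']],P0);th=o[-1][0]
    yaw=L['way'][-1][3];m=5*(s['wrist_force'][:2]@np.array([np.cos(yaw),np.sin(yaw)])-L['tare'])
    e=np.array(s['eef_pos'][:2])-L['way'][-1][:2]
    print('t',s['clock'],'Fmm',round(m,1),'F',s['wrist_force'].round(2),'eef-cmd along push',round(-e@np.array([np.cos(yaw),np.sin(yaw)]),1),'z',round(s['eef_pos'][2],1));L['meas'].append([i,float(m)]);json.dump(L,open('log.json','w'))
if __name__=='__main__':
    n,N=int(sys.argv[1]),int(sys.argv[2])
    if n: record(n)
    main(N,float(sys.argv[3]) if len(sys.argv)>3 else 30.)
E
python3 - <<'E'
from h import *
cmd=after(np.array([607.5050321344206,233.70654135450906,213.446,0.8295039858310587]),[0,-27,3.4,123.4,0])
json.dump(dict(way=[cmd.tolist()],meas=[],tare=0.0),open('log.json','w'))
E
python3 plan.py 0 6
```

```text
p0 -8.871671319307865
next th 0.068 p 30.0
[[[0, -11.3, -0.1, 0.0, -0.1], [0, -24.6, -0.8, 0.0, -0.6], [0, -39.4, -1.6, 0.0, -1.6], [0, -49.5, -2.3, 0.0, -2.7], [0, -53.1, -2.9, 0.0, -3.6], [0, -56.3, -3.5, 0.0, -4.4]]]
```

>>> {"method": "send_rows", "body": {"series": [[[0, -11.3, -0.1, 0, -0.1], [0, -24.6, -0.8, 0, -0.6], [0, -39.4, -1.6, 0, -1.6], [0, -49.5, -2.3, 0, -2.7], [0, -53.1, -2.9, 0, -3.6], [0, -56.3, -3.5, 0, -4.4]]]}}

```text
clock: 5.4
eef_pos: [551.4, 172.8, 90.1]
eef_rot: [3.142, -0.001, 0.907]
wrist_force: [3.8, 5.2, -3.6]
finger_gap: 0.5
```

```bash
python3 plan.py 6 5
```

```text
t 5.4 Fmm 32.3 F [ 3.79  5.23 -3.57] eef-cmd along push -0.6 z 90.1
q [-0.52  0.05  1.    1.01  0.39  0.06] p model/meas [(np.float64(31.7), 32.3)] th 0.065
next th 0.124 p 30.0
[[[0, -1.9, -0.5, 0.0, -0.6], [0, -4.5, -1.1, 0.0, -1.3], [0, -7.0, -1.6, 0.0, -1.9], [0, -9.3, -2.1, 0.0, -2.5], [0, -11.5, -2.5, 0.0, -3.0]]]
```

>>> {"method": "send_rows", "body": {"series": [[[0, -1.9, -0.5, 0, -0.6], [0, -4.5, -1.1, 0, -1.3], [0, -7.0, -1.6, 0, -1.9], [0, -9.3, -2.1, 0, -2.5], [0, -11.5, -2.5, 0, -3.0]]]}}

```text
clock: 5.9
eef_pos: [542.4, 165.6, 90.2]
eef_rot: [-3.142, -0.001, 0.96]
wrist_force: [2.0, 6.2, -1.8]
finger_gap: 0.3
```

```bash
python3 plan.py 5 6
```

```text
t 5.9 Fmm 31.1 F [ 2.01  6.18 -1.77] eef-cmd along push -0.8 z 90.2
q [-0.71  0.1   1.01  1.02  0.39  0.06] p model/meas [(np.float64(32.0), 32.3), (np.float64(30.5), 31.1)] th 0.125
next th 0.175 p 30.0
[[[0, -1.9, -0.5, 0.0, -0.6], [0, -3.8, -1.0, 0.0, -1.1], [0, -5.7, -1.4, 0.0, -1.5], [0, -7.5, -1.7, 0.0, -2.0], [0, -9.3, -2.1, 0.0, -2.4], [0, -11.1, -2.4, 0.0, -2.9]]]
```

>>> {"method": "send_rows", "body": {"series": [[[0, -1.9, -0.5, 0, -0.6], [0, -3.8, -1.0, 0, -1.1], [0, -5.7, -1.4, 0, -1.5], [0, -7.5, -1.7, 0, -2.0], [0, -9.3, -2.1, 0, -2.4], [0, -11.1, -2.4, 0, -2.9]]]}}

```text
clock: 6.5
eef_pos: [534.0, 158.0, 90.1]
eef_rot: [-3.141, -0.001, 1.01]
wrist_force: [1.4, 6.0, -1.4]
finger_gap: 0.3
```

```bash
python3 plan.py 6 8
```

```text
t 6.5 Fmm 29.3 F [ 1.44  6.01 -1.38] eef-cmd along push -0.8 z 90.1
q [-0.73  0.07  1.    1.01  0.39  0.06] p model/meas [(np.float64(31.9), 32.3), (np.float64(30.3), 31.1), (np.float64(29.9), 29.3)] th 0.177
next th 0.25 p 30.0
[[[0, -2.4, -0.6, 0.0, -0.6], [0, -4.3, -1.0, 0.0, -1.1], [0, -6.2, -1.4, 0.0, -1.6], [0, -8.2, -1.8, 0.0, -2.1], [0, -10.3, -2.2, 0.0, -2.6], [0, -12.6, -2.7, 0.0, -3.2], [0, -15.0, -3.1, 0.0, -3.8], [0, -17.5, -3.5, 0.0, -4.4]]]
```

Model and force agree closely, so I'll continue with longer calls.

>>> {"method": "send_rows", "body": {"series": [[[0, -2.4, -0.6, 0, -0.6], [0, -4.3, -1.0, 0, -1.1], [0, -6.2, -1.4, 0, -1.6], [0, -8.2, -1.8, 0, -2.1], [0, -10.3, -2.2, 0, -2.6], [0, -12.6, -2.7, 0, -3.2], [0, -15.0, -3.1, 0, -3.8], [0, -17.5, -3.5, 0, -4.4]]]}}

```text
clock: 7.3
eef_pos: [521.6, 145.0, 90.1]
eef_rot: [-3.141, -0.001, 1.087]
wrist_force: [0.5, 5.8, -1.0]
finger_gap: 0.5
```

```bash
python3 plan.py 8 6
```

```text
t 7.3 Fmm 26.8 F [ 0.45  5.83 -0.99] eef-cmd along push -0.8 z 90.1
q [-1.76  0.18  0.95  0.98  0.39  0.06] p model/meas [(np.float64(32.0), 32.3), (np.float64(29.9), 31.1), (np.float64(29.0), 29.3), (np.float64(28.4), 26.8)] th 0.264
next th 0.375 p 30.0
[[[0, -5.6, -1.3, 0.0, -1.7], [0, -9.3, -2.1, 0.0, -2.6], [0, -13.4, -2.8, 0.0, -3.7], [0, -18.1, -3.6, 0.0, -4.8], [0, -23.3, -4.3, 0.0, -6.1], [0, -29.2, -5.0, 0.0, -7.6]]]
```

>>> {"method": "send_rows", "body": {"series": [[[0, -5.6, -1.3, 0, -1.7], [0, -9.3, -2.1, 0, -2.6], [0, -13.4, -2.8, 0, -3.7], [0, -18.1, -3.6, 0, -4.8], [0, -23.3, -4.3, 0, -6.1], [0, -29.2, -5.0, 0, -7.6]]]}}

```text
clock: 7.9
eef_pos: [503.6, 121.4, 90.1]
eef_rot: [-3.141, -0.001, 1.22]
wrist_force: [2.1, 7.5, -2.0]
finger_gap: 0.6
```

```bash
python3 plan.py 6 4
```

```text
t 7.9 Fmm 38.5 F [ 2.06  7.46 -1.95] eef-cmd along push -0.8 z 90.1
q [ 0.8  -0.26  0.97  1.09  0.39  0.06] p model/meas [(np.float64(30.1), 31.1), (np.float64(29.8), 29.3), (np.float64(30.7), 26.8), (np.float64(35.7), 38.5)] th 0.343
next th 0.443 p 30.0
[[[0, -2.1, -0.1, 0.0, 0.5], [0, -5.9, -1.4, 0.0, -0.9], [0, -12.0, -2.6, 0.0, -2.4], [0, -18.6, -3.8, 0.0, -4.1]]]
```

>>> {"method": "send_rows", "body": {"series": [[[0, -2.1, -0.1, 0, 0], [0, -5.9, -1.4, 0, -0.9], [0, -12.0, -2.6, 0, -2.4], [0, -18.6, -3.8, 0, -4.1]]]}}

```text
clock: 8.3
eef_pos: [493.6, 105.2, 90.1]
eef_rot: [-3.141, -0.001, 1.292]
wrist_force: [1.2, 5.4, -1.5]
finger_gap: 0.3
```

```bash
python3 plan.py 4 4
```

```text
t 8.3 Fmm 27.8 F [ 1.22  5.43 -1.49] eef-cmd along push -0.7 z 90.1
q [ 0.34 -0.21  0.99  1.05  0.39  0.06] p model/meas [(np.float64(29.8), 29.3), (np.float64(30.6), 26.8), (np.float64(34.8), 38.5), (np.float64(28.9), 27.8)] th 0.457
next th 0.587 p 30.0
[[[0, -10.2, -2.2, 0.0, -2.7], [0, -17.8, -3.5, 0.0, -4.6], [0, -25.4, -4.6, 0.0, -6.5], [0, -32.7, -5.3, 0.0, -8.3]]]
```

```bash
sed -i 's/,.06\]);SG=np.array(\[4,4,.15,.15,.15,.03\])/,.015]);SG=np.array([4,4,.15,.15,.15,.005])/' plan.py; python3 plan.py 0 4
```

```text
q [ 0.28 -0.2   0.98  1.05  0.39  0.01] p model/meas [(np.float64(29.8), 29.3), (np.float64(30.5), 26.8), (np.float64(35.0), 38.5), (np.float64(28.9), 27.8)] th 0.469
next th 0.599 p 30.0
[[[0, -9.9, -2.1, 0.0, -2.6], [0, -17.4, -3.4, 0.0, -4.5], [0, -24.9, -4.5, 0.0, -6.4], [0, -32.1, -5.3, 0.0, -8.2]]]
```

>>> {"method": "send_rows", "body": {"series": [[[0, -9.0, -2.0, 0, -2.5], [0, -17.0, -3.3, 0, -4.4], [0, -24.9, -4.5, 0, -6.4], [0, -32.1, -5.3, 0, -8.2]]]}}

```text
clock: 8.7
eef_pos: [479.7, 75.6, 90.2]
eef_rot: [3.141, -0.001, 1.435]
wrist_force: [1.2, 6.1, -1.9]
finger_gap: 0.8
```

```bash
python3 plan.py 4 5
```

```text
t 8.7 Fmm 30.8 F [ 1.21  6.06 -1.92] eef-cmd along push -0.4 z 90.2
q [ 0.27 -0.19  0.98  1.05  0.39  0.01] p model/meas [(np.float64(30.5), 26.8), (np.float64(35.0), 38.5), (np.float64(28.9), 27.8), (np.float64(30.8), 30.8)] th 0.602
next th 0.721 p 30.0
[[[0, -7.1, -1.6, 0.0, -1.8], [0, -13.0, -2.7, 0.0, -3.3], [0, -18.3, -3.6, 0.0, -4.6], [0, -23.1, -4.3, 0.0, -5.8], [0, -27.3, -4.8, 0.0, -6.8]]]
```

>>> {"method": "send_rows", "body": {"series": [[[0, -7.1, -1.6, 0, -1.8], [0, -13.0, -2.7, 0, -3.3], [0, -18.3, -3.6, 0, -4.6], [0, -23.1, -4.3, 0, -5.8], [0, -27.3, -4.8, 0, -6.8]]]}}

```text
clock: 9.2
eef_pos: [471.0, 49.2, 90.1]
eef_rot: [-3.141, -0.001, 1.553]
wrist_force: [-0.7, 6.1, 0.6]
finger_gap: 0.2
```

```bash
python3 plan.py 5 6
```

```text
t 9.2 Fmm 30.4 F [-0.74  6.09  0.58] eef-cmd along push -0.5 z 90.1
q [ 0.27 -0.19  0.98  1.05  0.39  0.01] p model/meas [(np.float64(35.0), 38.5), (np.float64(28.9), 27.8), (np.float64(30.8), 30.8), (np.float64(30.4), 30.4)] th 0.723
next th 0.8 p 30.0
[[[0, -4.0, -1.0, 0.0, -1.1], [0, -7.3, -1.7, 0.0, -1.9], [0, -10.3, -2.2, 0.0, -2.6], [0, -12.9, -2.7, 0.0, -3.3], [0, -15.4, -3.2, 0.0, -3.9], [0, -17.6, -3.5, 0.0, -4.5]]]
```

>>> {"method": "send_rows", "body": {"series": [[[0, -4.0, -1.0, 0, -1.1], [0, -7.3, -1.7, 0, -1.9], [0, -10.3, -2.2, 0, -2.6], [0, -12.9, -2.7, 0, -3.3], [0, -15.4, -3.2, 0, -3.9], [0, -17.6, -3.5, 0, -4.5]]]}}

```text
clock: 9.8
eef_pos: [467.0, 31.8, 90.1]
eef_rot: [-3.141, -0.001, 1.631]
wrist_force: [-2.3, 6.5, 1.4]
finger_gap: 0.6
```

```bash
python3 plan.py 6 7
```

```text
t 9.8 Fmm 33.1 F [-2.3   6.49  1.42] eef-cmd along push -0.6 z 90.1
q [-0.1   0.71  0.99  1.06  0.4   0.01] p model/meas [(np.float64(28.9), 27.8), (np.float64(31.0), 30.8), (np.float64(30.8), 30.4), (np.float64(30.7), 33.1)] th 0.802
next th 0.853 p 30.0
[[[0, -1.7, -1.0, 0.0, -0.6], [0, -3.5, -1.4, 0.0, -1.1], [0, -5.2, -1.8, 0.0, -1.5], [0, -6.8, -2.1, 0.0, -1.9], [0, -8.3, -2.4, 0.0, -2.3], [0, -9.7, -2.7, 0.0, -2.7], [0, -11.0, -2.9, 0.0, -3.0]]]
```

>>> {"method": "send_rows", "body": {"series": [[[0, -1.7, -0.7, 0, -0.6], [0, -3.5, -1.2, 0, -1.1], [0, -5.2, -1.8, 0, -1.5], [0, -6.8, -2.1, 0, -1.9], [0, -8.3, -2.4, 0, -2.3], [0, -9.7, -2.7, 0, -2.7], [0, -11.0, -2.9, 0, -3.0]]]}}

```text
clock: 10.5
eef_pos: [465.0, 20.7, 90.1]
eef_rot: [-3.141, -0.001, 1.684]
wrist_force: [-0.7, 5.9, 0.4]
finger_gap: 0.7
```

```bash
python3 plan.py 7 8
```

```text
t 10.5 Fmm 29.6 F [-0.72  5.87  0.44] eef-cmd along push -0.6 z 90.1
q [-0.07  0.6   0.98  1.06  0.4   0.01] p model/meas [(np.float64(31.0), 30.8), (np.float64(30.8), 30.4), (np.float64(30.6), 33.1), (np.float64(30.0), 29.6)] th 0.854
next th 0.897 p 30.0
[[[0, -1.6, -0.3, 0.0, -0.4], [0, -2.8, -0.6, 0.0, -0.7], [0, -4.1, -0.9, 0.0, -1.0], [0, -5.3, -1.2, 0.0, -1.3], [0, -6.5, -1.4, 0.0, -1.6], [0, -7.7, -1.7, 0.0, -1.9], [0, -8.9, -1.9, 0.0, -2.2], [0, -10.2, -2.2, 0.0, -2.5]]]
```

```bash
python3 plan.py 0 8 32
```

```text
q [-0.07  0.6   0.98  1.06  0.4   0.01] p model/meas [(np.float64(31.0), 30.8), (np.float64(30.8), 30.4), (np.float64(30.6), 33.1), (np.float64(30.0), 29.6)] th 0.854
next th 0.908 p 32.0
[[[0, -3.8, -0.4, 0.0, -0.4], [0, -5.4, -0.7, 0.0, -0.8], [0, -6.9, -1.0, 0.0, -1.2], [0, -8.5, -1.4, 0.0, -1.6], [0, -10.0, -1.7, 0.0, -2.0], [0, -11.5, -2.0, 0.0, -2.4], [0, -13.1, -2.3, 0.0, -2.8], [0, -14.7, -2.5, 0.0, -3.2]]]
```

>>> {"method": "send_rows", "body": {"series": [[[0, -3.0, -0.4, 0, -0.4], [0, -5.2, -0.7, 0, -0.8], [0, -6.9, -1.0, 0, -1.2], [0, -8.5, -1.4, 0, -1.6], [0, -10.0, -1.7, 0, -2.0], [0, -11.5, -2.0, 0, -2.4], [0, -13.1, -2.3, 0, -2.8], [0, -14.7, -2.5, 0, -3.2]]]}}

```text
clock: 11.3
eef_pos: [464.0, 5.8, 90.1]
eef_rot: [-3.141, -0.001, 1.74]
wrist_force: [-2.8, 6.5, 0.5]
finger_gap: 0.5
```

```bash
python3 plan.py 8 8 32
```

```text
t 11.3 Fmm 34.4 F [-2.83  6.49  0.49] eef-cmd along push -0.7 z 90.1
q [-0.1   0.61  1.    1.06  0.43  0.01] p model/meas [(np.float64(30.8), 30.4), (np.float64(30.8), 33.1), (np.float64(30.3), 29.6), (np.float64(32.6), 34.4)] th 0.907
next th 0.974 p 32.0
[[[0, -1.3, -0.3, 0.0, -0.3], [0, -2.9, -0.7, 0.0, -0.7], [0, -4.6, -1.0, 0.0, -1.2], [0, -6.4, -1.4, 0.0, -1.6], [0, -8.3, -1.8, 0.0, -2.1], [0, -10.4, -2.2, 0.0, -2.6], [0, -12.6, -2.6, 0.0, -3.2], [0, -15.1, -3.0, 0.0, -3.8]]]
```

>>> {"method": "send_rows", "body": {"series": [[[0, -1.3, -0.3, 0, -0.3], [0, -2.9, -0.7, 0, -0.7], [0, -4.6, -1.0, 0, -1.2], [0, -6.4, -1.4, 0, -1.6], [0, -8.3, -1.8, 0, -2.1], [0, -10.4, -2.2, 0, -2.6], [0, -12.6, -2.6, 0, -3.2], [0, -15.1, -3.0, 0, -3.8]]]}}

```text
clock: 12.1
eef_pos: [463.5, -9.6, 90.1]
eef_rot: [-3.141, -0.001, 1.806]
wrist_force: [-2.8, 5.7, 2.7]
finger_gap: 0.5
```

```bash
python3 plan.py 8 5 31
```

```text
t 12.1 Fmm 31.1 F [-2.79  5.73  2.71] eef-cmd along push -0.6 z 90.1
q [-0.12  0.89  1.    1.06  0.41  0.01] p model/meas [(np.float64(30.8), 33.1), (np.float64(30.3), 29.6), (np.float64(32.4), 34.4), (np.float64(31.8), 31.1)] th 0.979
next th 1.05 p 31.0
[[[0, -2.4, -1.0, 0.0, -0.9], [0, -5.3, -1.6, 0.0, -1.7], [0, -8.6, -2.2, 0.0, -2.5], [0, -12.2, -2.9, 0.0, -3.4], [0, -16.1, -3.5, 0.0, -4.4]]]
```

>>> {"method": "send_rows", "body": {"series": [[[0, -2.4, -0.8, 0, -0.8], [0, -5.3, -1.6, 0, -1.7], [0, -8.6, -2.2, 0, -2.5], [0, -12.2, -2.9, 0, -3.4], [0, -16.1, -3.5, 0, -4.4]]]}}

```text
clock: 12.6
eef_pos: [463.8, -26.1, 90.1]
eef_rot: [-3.141, -0.001, 1.883]
wrist_force: [-3.3, 5.3, 2.8]
finger_gap: 0.5
```

```bash
python3 plan.py 5 4 30
```

```text
t 12.6 Fmm 30.3 F [-3.33  5.3   2.77] eef-cmd along push -0.6 z 90.1
q [-0.12  1.24  1.    1.06  0.4   0.01] p model/meas [(np.float64(30.3), 29.6), (np.float64(32.3), 34.4), (np.float64(31.5), 31.1), (np.float64(30.9), 30.3)] th 1.055
next th 1.146 p 30.0
[[[0, -4.4, -1.5, 0.0, -1.4], [0, -9.3, -2.5, 0.0, -2.7], [0, -14.7, -3.4, 0.0, -4.0], [0, -20.8, -4.4, 0.0, -5.6]]]
```

>>> {"method": "send_rows", "body": {"series": [[[0, -4.4, -1.3, 0, -1.4], [0, -9.3, -2.5, 0, -2.7], [0, -14.7, -3.4, 0, -4.0], [0, -20.8, -4.4, 0, -5.6]]]}}

```text
clock: 13.0
eef_pos: [466.1, -47.3, 90.1]
eef_rot: [-3.141, -0.001, 1.981]
wrist_force: [-1.3, 6.2, 1.3]
finger_gap: 0.4
```

```bash
python3 plan.py 4 4 29
```

```text
t 13.0 Fmm 30.9 F [-1.32  6.16  1.28] eef-cmd along push -0.5 z 90.1
q [-0.13  1.19  1.    1.06  0.4   0.01] p model/meas [(np.float64(32.3), 34.4), (np.float64(31.5), 31.1), (np.float64(30.9), 30.3), (np.float64(30.8), 30.9)] th 1.147
next th 1.264 p 29.0
[[[0, -5.8, -1.5, 0.0, -1.7], [0, -12.4, -2.8, 0.0, -3.4], [0, -19.2, -4.0, 0.0, -5.1], [0, -26.0, -4.9, 0.0, -6.7]]]
```

>>> {"method": "send_rows", "body": {"series": [[[0, -5.8, -1.5, 0, -1.7], [0, -12.4, -2.8, 0, -3.4], [0, -19.2, -4.0, 0, -5.1], [0, -26.0, -4.9, 0, -6.7]]]}}

```text
clock: 13.4
eef_pos: [471.8, -73.3, 90.1]
eef_rot: [-3.141, -0.002, 2.098]
wrist_force: [-4.2, 4.2, 2.3]
finger_gap: 0.5
```

```bash
python3 plan.py 4 10 28
```

```text
t 13.4 Fmm 28.6 F [-4.17  4.21  2.27] eef-cmd along push -0.4 z 90.1
q [-0.08  1.28  1.    1.05  0.39  0.01] p model/meas [(np.float64(31.5), 31.1), (np.float64(30.8), 30.3), (np.float64(30.5), 30.9), (np.float64(29.4), 28.6)] th 1.268
next th 1.38 p 28.0
[[[0, -6.2, -1.7, 0.0, -1.9], [0, -12.0, -2.9, 0.0, -3.3], [0, -17.3, -3.8, 0.0, -4.7], [0, -22.0, -4.6, 0.0, -5.9], [0, -24.4, -4.9, 0.0, -6.5], [0, -24.4, -4.9, 0.0, -6.5], [0, -24.4, -4.9, 0.0, -6.5], [0, -24.4, -4.9, 0.0, -6.5], [0, -24.4, -4.9, 0.0, -6.5], [0, -24.4, -4.9, 0.0, -6.5]]]
```

>>> {"method": "send_rows", "body": {"series": [[[0, -6.2, -1.7, 0, -1.9], [0, -12.0, -2.9, 0, -3.3], [0, -17.3, -3.8, 0, -4.7], [0, -22.0, -4.6, 0, -5.9], [0, -24.4, -4.9, 0, -6.5]]]}}

```text
clock: 13.9
eef_pos: [479.6, -97.1, 89.9]
eef_rot: [-3.14, -0.002, 2.211]
wrist_force: [-5.6, 2.7, 1.4]
finger_gap: 0.4
```

```bash
python3 plan.py 5 4 29
python3 - <<'E'
from h import *
t=manip.camera('top');print(manip.read_state()['wrist_force'])
a=t['img'][140:240,200:320,::-1];cv2.imwrite('pics/end1.png',cv2.resize(a,None,fx=6,fy=6,interpolation=2))
for d in manip.silhouettes('tin1',t)[:6]:
    ys,xs=np.nonzero(d['pixels']);w=onplane(t,xs.mean(),ys.mean(),48)[:2]-np.array([692,-7]);print(np.round(d['rect']),round(d['conf'],2),np.hypot(*w).round(),(np.arctan2(w[1],w[0])%6.2832).round(3))
E
```

```text
t 13.9 Fmm 27.8 F [-5.64  2.73  1.43] eef-cmd along push -0.4 z 89.9
q [-0.08  1.33  1.    1.05  0.39  0.01] p model/meas [(np.float64(30.8), 30.3), (np.float64(30.5), 30.9), (np.float64(29.4), 28.6), (np.float64(27.6), 27.8)] th 1.381
next th 1.381 p 29.0
[[[0, -1.3, -0.1, 0.0, -0.0], [0, -1.3, -0.1, 0.0, -0.0], [0, -1.3, -0.1, 0.0, -0.0], [0, -1.3, -0.1, 0.0, -0.0]]]
[-5.44970603  3.20008843  1.04664075]
[287. 161.  22.  18.] 0.82 150.0 4.669
[280. 194.  14.  12.] 0.78 154.0 3.989
[287. 180.  15.  19.] 0.61 153.0 4.315
[313. 246.  18.  15.] 0.6 331.0 3.879
[327. 165.  20.  20.] 0.55 270.0 4.656
```

View pics/end1.png

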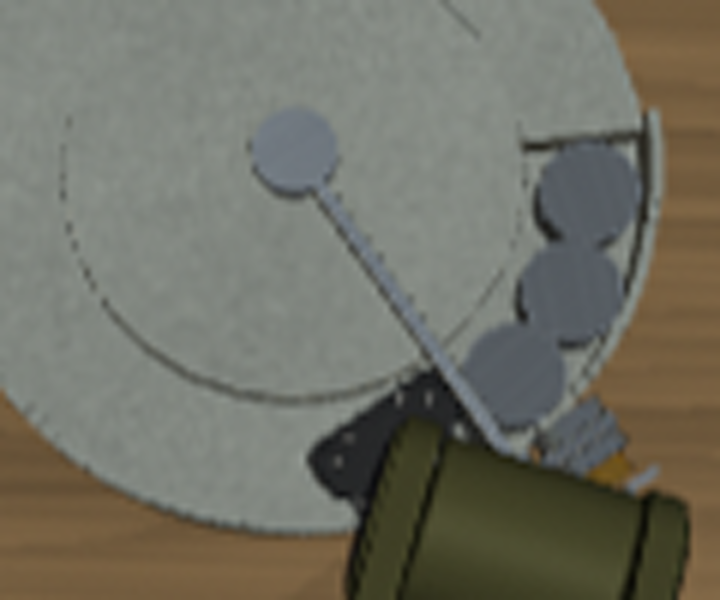

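The top view shows the three tins touching one another at crop (515,375), (570,292) and (588,195). The third is at the wall line (row 140). I'll hold the press to confirm the arm is really stopped: if it were still free, the force would decay.

>>> {"method": "send_rows", "body": {"series": [[[0, -1.5, 0, 0, 0], [0, -3, 0, 0, 0], [0, -3, 0, 0, 0], [0, -3, 0, 0, 0], [0, -3, 0, 0, 0], [0, -3, 0, 0, 0], [0, -3, 0, 0, 0], [0, -3, 0, 0, 0]]]}}

```text
clock: 14.8
eef_pos: [481.2, -99.3, 89.8]
eef_rot: [-3.14, -0.002, 2.211]
wrist_force: [-5.8, 1.0, 0.9]
finger_gap: 0.6
```

Run:
```python
from h import *
v=np.array([np.cos(2.211),np.sin(2.211)]);f=[]
for i in range(5):
    s=manip.read_state();f.append(5*s['wrist_force'][:2]@v);t=manip.camera('top')
print(np.round(f,1),s['clock'],s['eef_pos'],s['eef_rot'])
```

```text
[21.6 21.7 23.3 21.1 20.5] 15.0 [481.18250269 -99.27487328  89.76513348] [-3.13988738e+00 -2.04301027e-03  2.21054748e+00]
```

The press fell to about 21 mm, so the arm moved a few mm further after the picture. I'll restore the press and check again whether it stays.

>>> {"method": "send_rows", "body": {"series": [[[0, -4, -0.3, 0, -0.8], [0, -8, -0.6, 0, -1.6], [0, -9, -0.7, 0, -2], [0, -9, -0.7, 0, -2]]]}}

```text
clock: 15.45
eef_pos: [486.4, -106.6, 89.8]
eef_rot: [-3.141, -0.002, 2.246]
wrist_force: [-3.0, 5.8, 0.7]
finger_gap: 0.6
```

Run:
```python
from h import *
f=[]
for i in range(3):
    s=manip.read_state();y=s['eef_rot'][2];v=np.array([np.cos(y),np.sin(y)]);f.append(5*s['wrist_force'][:2]@v);t=manip.camera('top')
print(np.round(f,1),s['clock'],s['eef_pos'],s['eef_rot'])
```

```text
[31.9 33.8 31.8] 15.55 [ 486.29256778 -106.46955452   89.78302965] [-3.14095370e+00 -2.29601784e-03  2.24541554e+00]
```

Now about 32 mm. I'll hold for 0.7 s and compare (the free-arm time constant is 0.6 s).

>>> {"method": "send_rows", "body": {"series": [[[0, 0, 0, 0, 0], [0, 0, 0, 0, 0], [0, 0, 0, 0, 0], [0, 0, 0, 0, 0], [0, 0, 0, 0, 0], [0, 0, 0, 0, 0], [0, 0, 0, 0, 0]]]}}

```text
clock: 16.3
eef_pos: [486.3, -106.4, 89.8]
eef_rot: [-3.141, -0.002, 2.245]
wrist_force: [-3.0, 6.1, -0.1]
finger_gap: 0.3
```

Run:
```python
from h import *
f=[]
for i in range(4):
    s=manip.read_state();y=s['eef_rot'][2];v=np.array([np.cos(y),np.sin(y)]);f.append(5*s['wrist_force'][:2]@v);t=manip.camera('top')
print(np.round(f,1),s['clock'])
a=t['img'][140:240,200:320,::-1];cv2.imwrite('pics/end2.png',cv2.resize(a,None,fx=6,fy=6,interpolation=2))
C2=np.array([692,-7])
for d in manip.silhouettes('tin1',t)[:6]:
    ys,xs=np.nonzero(d['pixels']);w=onplane(t,xs.mean(),ys.mean(),48)[:2]-C2;print(np.round(d['rect']),round(d['conf'],2),np.hypot(*w).round(),(np.arctan2(w[1],w[0])%6.2832).round(3))
```

```text
[33.4 33.7 33.2 31.3] 16.45
[286. 174.  18.  22.] 0.8 153.0 4.356
[279. 191.  16.  16.] 0.74 152.0 4.029
[326. 166.  23.  20.] 0.72 272.0 4.661
[314. 245.  17.  18.] 0.7 333.0 3.885
[288. 162.  18.  16.] 0.63 149.0 4.705
[242. 156.  60.  61.] 0.56 76.0 4.032
```

View pics/end2.png

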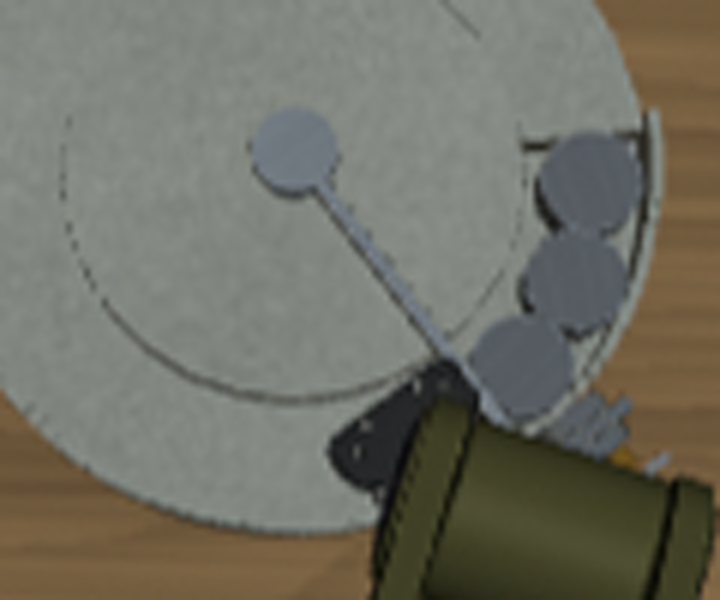

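The press is steady at about 33 mm for a full second with the fingers held still, so the row is tight. The picture shows the tins in contact with each other, the blade and the wall. Now I'll withdraw straight back, then up.

>>> {"method": "send_rows", "body": {"series": [[[0, 15, 0, 0, 0], [0, 35, 0, 0, 0], [0, 60, 0, 0, 0], [0, 80, 0, 0, 0], [0, 85, 0, 0, 0], [0, 85, 0, -30, 0], [0, 85, 0, -70, 0], [0, 85, 0, -110, 0], [0, 85, 0, -130, 0], [0, 85, 0, -130, 0]]]}}

```text
clock: 17.55
eef_pos: [435.1, -41.4, 222.9]
eef_rot: [3.138, 0.004, 2.245]
wrist_force: [-0.3, 0.4, -0.3]
finger_gap: 0.3
```

>>> {"method": "send_rows", "body": {"series": [[[0, 40, 0, -20, 0], [0, 70, 0, -40, 0], [0, 80, 0, -40, 0], [0, 80, 0, -40, 0], [0, 80, 0, -40, 0], [0, 80, 0, -40, 0], [0, 80, 0, -40, 0], [0, 80, 0, -40, 0]]]}}

```text
clock: 18.35
eef_pos: [383.8, 21.3, 259.6]
eef_rot: [-3.141, -0.001, 2.244]
wrist_force: [0.1, -0.2, 0.9]
finger_gap: 0.6
```

Run:
```python
from h import *
t=manip.camera('top');s=manip.camera('side');st=manip.read_state();print(st['clock'],st['eef_pos'],st['wrist_force'],st['qd'].round(3))
a=cv2.resize(t['img'][140:240,200:320,::-1],(480,400),interpolation=2);b=cv2.resize(s['img'][140:270,205:335,::-1],(400,400),interpolation=2)
cv2.imwrite('pics/end3.png',np.hstack([a,b])[:,:800] if 0 else cv2.resize(np.hstack([a,b]),(800,364)))
for d in manip.silhouettes('tin1',t)[:6]:
    ys,xs=np.nonzero(d['pixels']);w=onplane(t,xs.mean(),ys.mean(),48)[:2]-np.array([692,-7]);print(np.round(d['rect']),np.hypot(*w).round(),(np.arctan2(w[1],w[0])%6.2832).round(3))
for k in('pot','notebooks'):print(k,manip.find_in(k,t)[0])
```

```text
18.45 [383.72849657  21.43048251 259.83460634] [-0.49459269  0.40189754  0.14387906] [ 0.002 -0.004  0.002  0.     0.001  0.002]
[280. 194.  16.  12.] 153.0 4.026
[288. 177.  16.  21.] 154.0 4.358
[ 82. 226.  36.  33.] 492.0 2.091
[328. 169.  19.  18.] 270.0 4.657
[310. 244.  18.  18.] 331.0 3.877
[287. 159.  20.  18.] 150.0 4.697
pot {'rect': [84.3, 229.5, 34.8, 26.7], 'conf': 0.63}
notebooks {'rect': [355.2, 209.5, 73.7, 51.0], 'conf': 0.79}
```

View pics/end3.png

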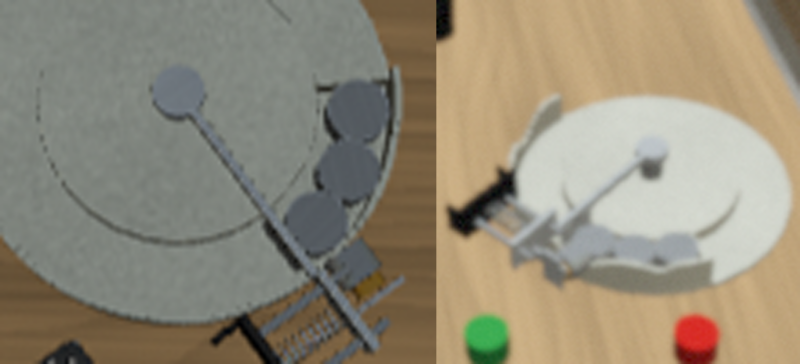

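The hand is clear and the arm stays round. The tins stand upright in contact (top view (315,222), (347,172), (357,110)), tight to the wall, and the goods nearby have not moved. Handing in.

```bash
python3 -c "
from cell import manip
print(manip.sign_off())"
```

```text
the job is handed in; nothing more can be done
None
```

I pushed the swing arm round with closed fingers against the sprung grip until the three tins stood tight together against the end wall. I then took the hand straight back and up, and handed the job in at about 18.5 s.

**Press during the sweep:** the force readings gave a grip press of about 27 to 34 mm for nearly all of the sweep. One noisy reading near the first crest was 38.5 mm, where my motion model put it at about 35 mm.

**Closing the row:** I stopped the fingers about 9 mm too early. The arm crept on while they held, and five readings taken over 0.2 s came out at 20.5 to 23.3 mm, close to the 20 mm lower limit. With about 0.5 N of sensor noise I can't rule out that the press touched the limit. I pushed on to about 33 mm, where it stayed steady for a full second, which showed the row was closed. That makes the last few millimetres a push, a short hold and a second push, not one perfectly even sweep.

**Last checks after withdrawing:**
- The tins stand upright in contact with each other and the wall, and have not shifted since the hand was taken away.
- The arm stays where it was left and the grip is free.
- The notebooks and pot are in their original places in the top view, and so are the red and green look-alike tins.
- The wrist force is about zero.

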